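# Close a deli cup on the ratchet lid press

## Task

The lid on the white cup standing on the bed of the lid press is only laid on; close it with the press. Slide the cup back along the press bed until it sits against the curved stop under the platen, push the lever down to its third notch, no further, and take your hand off so that the ratchet alone holds the lid down. Then press the release plunger on top and keep it down until the lever is all the way up again; leave the cup standing there under the platen, and do not disturb the other cup, already closed, and the bottle that stand by the compressor.

Things in the scene. Friction and masses are not known exactly. Their poses are not given: they have to be found in the camera images.
- press: lid press, fixed: white C-frame on a steel bed. Origin on the table under the platen's middle; x to the back of the press (the way the cup slides in), y to its left, z up. mm: bed y -82..82, x -205..120, top z 18; column x 74..114, y -30..30; head x -20..116, y -42..42, z 171..236; ratchet and its stirrup before the head: x -66..-35, y -48..48, z 134..274
- press_nest (a point): point on the bed's top under the middle of the platen: the cup's underside is centred here when the cup touches the curved stop (a low fence, 18 mm high, round the back half of this point, open to the front)
- platen_face (a point): centre of the underside of the platen, a disc of 106 mm diameter that presses the lid; 87 mm above the table when raised. Lean the gripper back (wrist toward the front of the press) when pushing the cup under it, so that its body stays clear of platen and head
- cup: loose round deli cup, white, standing on the front part of the bed with its lid on; origin at the centre of its underside, z up. Outer diameter 94 mm at the foot, 100 mm at 34 mm height, 110 mm at the rim (49 mm); with the lid 55 mm high at the start and 50 mm when closed. About 0.16 kg. Push low on its wall.
- lid (a joint): how far the lid has been pressed on to the cup, m: 0 = just laid on, 5 mm proud; 0.005 = fully home. It slides stiffly (14 N) and does not come off
- lid_top (a point): centre of the lid's top; lid diameter 115 mm
- lever (a joint): lever angle, rad: 0 = fully up, rising 30 degrees to the press's right, where a spring returns it; grows as it is pushed down. Axis along the press's x through (-47, 0, 201) mm of the press. The pawl drops in at 0.17, 0.33, 0.49 (third notch) and 0.65; let go, the lever backs up 0.03 on to it (0.46 in the third). Push to about 0.55 and let go; past 0.63 the cup is overloaded
- lever_grip (a point): middle of the lever's black grip, on its centre line, 165 mm from the axis (26 mm of travel a notch): round bar, 21 mm diameter, 108 to 186 mm from the axis, ending in a 27 mm ball. About 284 mm above the table at the start, 212 mm at the third notch. Pushed from above with 10 to 15 N near the third notch
- release (a joint): travel of the release plunger, m: 0 = up, 0.010 = fully down; beyond 0.007 the pawl is out of the teeth and the lever springs up, in about 0.6 s. If the plunger is let up too early the pawl catches the next notch
- release_top (a point): top centre of the release plunger: a black mushroom button of 32 mm diameter on the front of the head, 274 mm above the table when up; pressed straight down with about 8 to 12 N
- closed_cup: a second cup of the same size, already closed, standing on the table in front of the red compressor; leave it alone
- table_bottle: colour bottle, 46 mm diameter, 156 mm high, standing to the right of the compressor; leave it alone
There are look-alikes about, which are no part of the job. What is shaped like the cup but green is not meant.

How it is judged:
By the outcome, as a careful person would: the job done as asked, in the order asked, and still so for the second after the job is handed in, with the robot touching nothing.
It also fails if it takes over 58 s, if anything falls off the work surface, if the arm or the gripper's body presses on something with over 40 N, if the wrist force passes 120 N, or if a joint passes its speed limit or range.

## Robot

A 6-joint arm with a two-finger parallel gripper is mounted at the origin on a cart in front of the work surface, level with it; the furniture and walls round the work are solid. World frame = base frame: x ahead of the robot, y to its left, z up, the work surface at z = 0. Lengths are in m, angles in rad, forces in N, time in s.
With the tool pointing down it reaches from about 0.35 to 0.875 m from the base axis. Payload 4.2 kg.
Tool frame: the origin (TCP) lies at the very end of the fingers, on their centre line; the grasp point (between the pads) lies 19 mm behind it (r.grip_point_offset is the distance from the TCP to the grasp point, in m); z points along the fingers, y is the line along which they close (so a half turn about z gives the same grasp; the last joint's range is limited). The gripper opens to 85 mm and grips with 20 to 120 N. Pads are 22 mm wide; open, the fingers measure 114 mm over their backs; the gripper's body (76 mm by 85 mm) begins 54 mm behind the grasp point. The pads swing forward as they close: fully open they stand 13 mm farther back than shut.
Start: joints at [1.408, 0.385, 0.008, 0, -1.194, -0.259], TCP at [0.256, 0.57, 0.196] pointing down, gripper open.
Joint ranges: [-3.14, 3.14], [-1.21, 2.06], [-1.07, 1.41], [-3.16, 2.05], [-2.99, -0.16], [-3.1, 3.1]. Speed limits (rad/s): [2.79, 2.79, 3.14, 3.14, 3.14, 3.14].

## Interface

Orientations are given as [roll, pitch, yaw] about the fixed x, y, z axes, in that order (R = Rz(yaw) Ry(pitch) Rx(roll)).
In Python, from bench import r, vision, finder gives the robot as it stands.
- The arm moves only by the shell command python3 -m jog 'ROWS' [FORCE]. ROWS is JSON, one flat list of numbers, 7 for each row, row after row: the turn, a rotation vector about the tool's x, y, z scaled (see below), then the shift along the tool's x, y, z scaled (see below), then the opening, from 0 (shut) to 1 (fully open). In form: [wx, wy, wz, dx, dy, dz, claw, wx, wy, wz, dx, dy, dz, claw, ...]. A call has 1 to 12 rows; each row is the pose to reach, as a shift and turn from the pose commanded when the call began, along the tool's axes at that moment; what a row does not reach only later rows make up. The controller multiplies each number of a shift by 30 cm and each number of a turn by 0.5 rad. A row lasts 1/12 s, in which the tool goes at most 41.7 mm and 7.16 degrees, less where a joint would pass 70% of its speed; a pose out of reach is approached as far as the arm can. A call with a number of a shift or a turn outside -1 to 1 is refused whole. A call with a gripper value outside its range is refused whole. The fingers move at their own pace and stop on an object; FORCE is the grip in N (left out, the last holds). Time passes only in rows, so rows that repeat a pose let the fingers close. It gives the time, the measured TCP pose, the force, the opening and the grip force at its end, in the units of the state.
- r.sense(): the state, without advancing time (a new reading comes with each control period).
- vision.grab_frame(name): name is "scene" or "top" or "wrist"; returns the picture (480x640x3 uint8, red, green, blue); there is no depth.
- vision.calibration(name): a dict with "fx", "fy", "cx", "cy" (pixels), "R" (3x3) and "t" (3): a world point X has camera coordinates R X + t. Camera axes: x right, y down, z forward; pixel columns grow to the right and rows downward; lengths in m; the calibration is good to about 2 mm. The wrist camera is an equidistant fisheye: a pixel r from the principal point sees the ray r / f radians off the axis. A picture is of the moment at which its call begins: read the wrist's pose just before it. calibration takes no time and is no camera call; for the wrist camera it gives the pose at the moment of the call.
- r.hand_in(): hands the job in; it is judged then, once.
Trained networks look in the newest picture that a camera, given by its name, has taken for a name from the list of things; names that differ only in an ending like _2 or _b are one class to them, and where a whole thing is asked for, a point or a joint stands for the part that bears it (a point fixed in the world has none). Each returns a list of dicts, best first, with "p" (0 to 1); they miss things now and then, are a little off and sometimes report something else, mostly with a low value. They report only what shows in the picture. A call takes as long as a camera call. They do not tell look-alikes from the thing itself.
- finder.search_frame(camera, target): "pixel" ([column, row] in pixels, amid what is visible of it).
The state is a dict: "clock": time; "joint_pos": joint angles; "qvel": joint speeds; "effort": joint torques, N m; "tcp_pos": TCP position; "ee_rot": TCP orientation; "wrist_force": force on the tool from outside, world axes, zero at the start; "torque": the same for the moment, N m; "finger_gap": opening from 0.0 (shut) to 1.0 (fully open); "grasp_force": force on a finger pad.
Only numpy, scipy, OpenCV 4.12 (cv2) and the standard library are available. Lean on these libraries where they do the work, as an engineer would, in place of code of your own. Each camera call takes 0.05 s, during which the arm holds its last target. There are 200 camera calls.

## Working session

There is one attempt and no reset: what is moved stays moved. The work goes in short steps, Python scripts to look and compute and a shell command to move; the robot and the scene stay as the last step left them, time stands still between calls to the robot, and variables do not carry over. Pictures are saved under pics/ and viewed, at most 10 in all, crops included, and the job is handed in when it is done.

```bash
mkdir -p pics; ls; python3 - <<'E'
from bench import r,vision,finder
import cv2
s=r.sense();print(s)
for c in("scene","top"):
    im=vision.grab_frame(c);cv2.imwrite(f"pics/{c}0.png",im[:,:,::-1])
    k=vision.calibration(c);print(c,k)
    for n in("press","cup","lid_top","lever_grip","release_top","platen_face","closed_cup","table_bottle"):
        try:print(n,[(d["p"],d["pixel"]) for d in finder.search_frame(c,n)][:4])
        except Exception as e:print(n,e)
E
```

```text
pics
{'clock': 0.0, 'joint_pos': array([ 1.40760640e+00,  3.85572181e-01,  6.62963511e-03, -5.00635477e-04,
       -1.19398520e+00, -2.58599018e-01]), 'qvel': array([ 0.00103116,  0.00140719,  0.00185782,  0.00100887, -0.00175065,
       -0.00073534]), 'effort': array([-9.45586071e-04, -3.92289484e+01,  1.88400221e+01,  4.18636188e+00,
       -4.72374202e-03, -7.01245270e-06]), 'tcp_pos': array([0.25558689, 0.56963287, 0.19471348]), 'ee_rot': array([ 3.13941313e+00, -9.54166525e-05, -4.21973550e-01]), 'wrist_force': array([ 0.19100942,  0.23757271, -0.29780183]), 'torque': array([ 0.01643533,  0.03101238, -0.04902741]), 'grasp_force': 0.0, 'finger_gap': 0.9974758534169019}
scene {'fx': 623.071459347199, 'fy': 623.071459347199, 'cx': 317.96870029343154, 'cy': 232.14192554136423, 'R': array([[ 0.58081071, -0.81398436, -0.00940165],
       [-0.58736161, -0.41105384, -0.69716647],
       [ 0.56361801,  0.41044392, -0.71684763]]), 't': array([-0.31305758,  0.5289135 ,  1.2422294 ])}
press [(0.75, [238.5, 234.2])]
cup [(0.8, [376.1, 235.0]), (0.76, [193.9, 246.9])]
lid_top [(0.96, [200.0, 241.7]), (0.7, [378.9, 233.5])]
lever_grip [(0.83, [211.5, 215.9])]
release_top [(0.76, [208.4, 188.8])]
platen_face []
closed_cup [(0.8, [284.3, 341.1]), (0.51, [206.3, 186.9])]
table_bottle [(0.67, [444.7, 320.0])]
top {'fx': 521.4497911553381, 'fy': 521.4497911553381, 'cx': 311.1226920298877, 'cy': 229.87705989347472, 'R': array([[ 0.0257185 , -0.99965232,  0.00581342],
       [-0.99037421, -0.02627011, -0.13589999],
       [ 0.13600546, -0.00226232, -0.9907055 ]]), 't': array([0.02692754, 0.64007391, 1.47820925])}
press [(0.87, [224.9, 246.7])]
cup [(0.94, [190.9, 273.7]), (0.8, [321.6, 163.3])]
lid_top [(0.95, [323.7, 165.0]), (0.57, [188.3, 270.6])]
lever_grip [(0.94, [225.5, 279.7])]
release_top [(0.53, [195.7, 249.5])]
platen_face [(0.76, [228.7, 255.4])]
closed_cup [(0.83, [317.7, 308.8])]
table_bottle [(0.72, [423.6, 224.9])]
```

View pics/scene0.png

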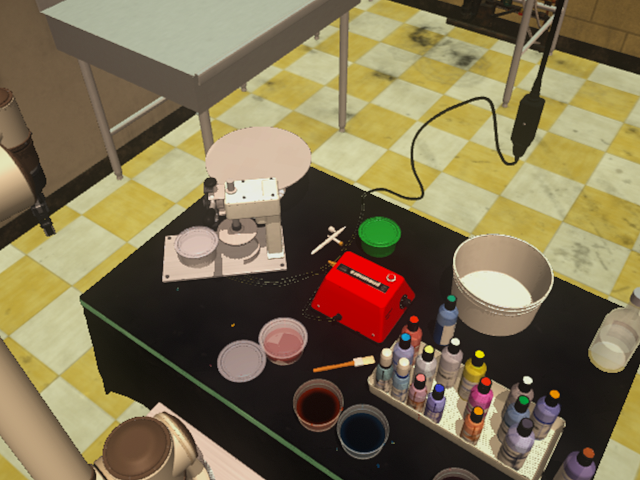

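View pics/top0.png

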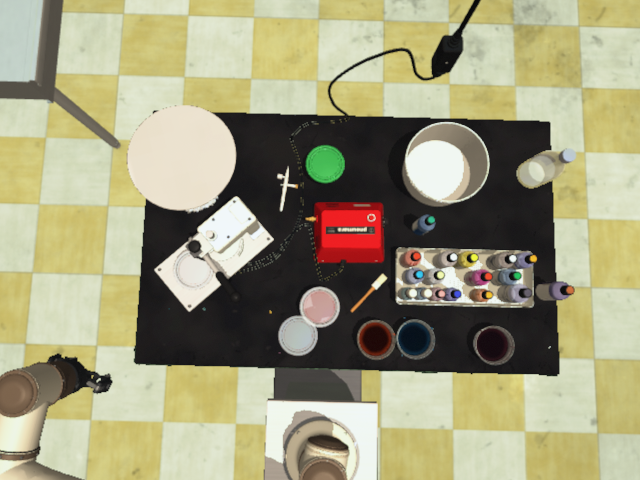

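The top view shows the press at (215,250), with its front at the lower left, and the lever's grip at (235,290). There are three cup candidates:
- White cup on the bed: top (191,271), scene (196,245).
- Green cup: top (325,163).
- Pinkish cup by the compressor: top (319,307).

The white one on the bed fits the description. I'll confirm it in an enlarged crop and take the bed corners from it.

```bash
python3 - <<'E'
import cv2,numpy as np
a=cv2.imread("pics/top0.png")[185:320,145:285];b=cv2.imread("pics/scene0.png")[165:290,155:295]
a=cv2.resize(a,None,fx=4,fy=4,interpolation=cv2.INTER_CUBIC);b=cv2.resize(b,None,fx=4,fy=4,interpolation=cv2.INTER_CUBIC)
cv2.imwrite("pics/top0c.png",a);cv2.imwrite("pics/scene0c.png",b)
E
```

```text
(no output)
```

View pics/top0c.png

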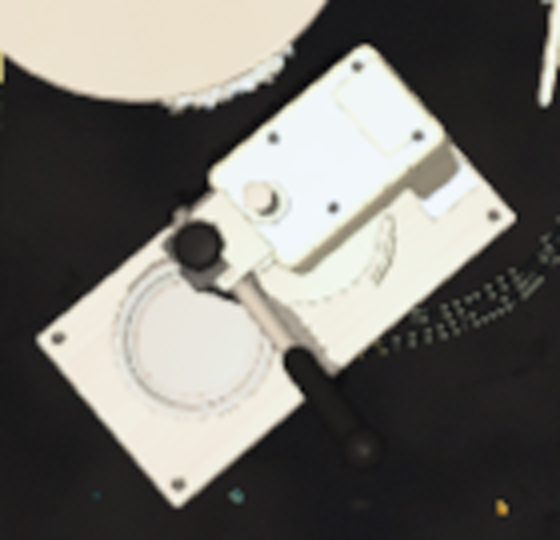

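View pics/scene0c.png

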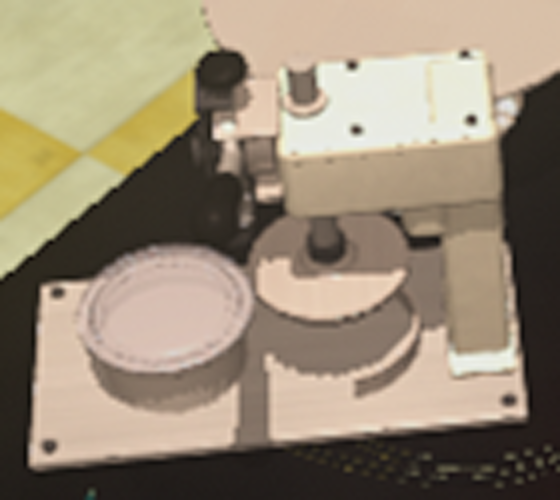

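The crops confirm a white cup with a lid on the bed: top crop centre about (197,335), scene crop (166,308). The bed corners, the black release button (198,245) and the lever's ball (360,450) are visible too. I'll fit the press pose from these points.

```bash
cat > h.py <<'E'
import numpy as np
from scipy.optimize import least_squares
from bench import r,vision,finder
def proj(c,X):
    k=vision.calibration(c);p=k["R"]@np.asarray(X)+k["t"];return np.array([k["fx"]*p[0]/p[2]+k["cx"],k["fy"]*p[1]/p[2]+k["cy"]])
def P2W(q,p):
    c,s=np.cos(q[2]),np.sin(q[2]);return np.array([q[0]+c*p[0]-s*p[1],q[1]+s*p[0]+c*p[1],p[2]])
def tri(obs,z=None):
    f=lambda X:np.concatenate([proj(c,X if z is None else [*X[:2],z])-u for c,u in obs])
    s=least_squares(f,[.5,.3,.05]if z is None else [.5,.3]);return s.x,np.abs(s.fun).max()
E
python3 - <<'E'
from h import *
T=lambda u,v:np.array([u/4+145,v/4+185]);S=lambda u,v:np.array([u/4+155,v/4+165])
FL,FR,BR=(-.205,.082,.018),(-.205,-.082,.018),(.120,-.082,.018)
o=[("top",T(38,340),FL),("top",T(178,505),FR),("top",T(517,215),BR),("scene",S(42,284),FL),("scene",S(30,462),FR),("scene",S(527,412),BR)]
s=least_squares(lambda q:np.concatenate([proj(c,P2W(q,p))-u for c,u,p in o]),[.5,.25,-.85])
q=s.x;print("press",q,np.degrees(q[2]),s.fun.round(1))
np.save("q.npy",q)
W2P=lambda X:P2W((0,0,-q[2]),np.array([X[0]-q[0],X[1]-q[1],X[2]]))
for n,t,sc in(("button",T(198,243),S(222,67)),("ball",T(361,447),S(221,200)),("cup",T(196,338),S(166,305))):
    X,e=tri([("top",t),("scene",sc)]);print(n,X,e,"press",W2P(X))
for c,u in(("top",T(196,338)),("scene",S(166,305))):
    X,e=tri([(c,u)],.073);print(c,X,W2P([*X,.073]))
for p in((-.047,0,.274),(-.047,-.143,.284),(0,0,.018)):
    X=P2W(q,p);print(p,X,"reach",np.hypot(*X[:2]),"top",(proj("top",X)-[145,185])*4,"sc",(proj("scene",X)-[155,165])*4)
E
```

```text
press [ 0.59208396  0.29486114 -0.82470918] -47.252355251457814 [-0.5 -0.5  0.1  0.8  0.3 -0.  -0.4 -0.6 -0.2  0.2  0.8 -0.1]
button [0.56147663 0.33193296 0.26453587] 0.0063610924719910145 press [-0.04799906  0.00268675  0.26453587]
ball [0.44049055 0.21675086 0.3130363 ] 1.0681536696764908 press [-0.04553683 -0.16434165  0.3130363 ]
cup [0.51337287 0.3719332  0.07262065] 0.04607143913978007 press [-0.11002467 -0.00548729  0.07262065]
top [0.51325435 0.3719474 ] [-0.11011554 -0.00556468  0.073     ]
scene [0.51321679 0.3715448 ] [-0.10984539 -0.00586553  0.073     ]
(-0.047, 0, 0.274) [0.56018175 0.32937561 0.274     ] reach 0.6498398899870087 top [198.70138997 243.59356913] sc [221.6317432   57.87525212]
(-0.047, -0.143, 0.284) [0.45516964 0.23231142 0.284     ] reach 0.5110264136348 top [346.29712556 419.19424985] sc [220.89724233 211.35070985]
(0, 0, 0.018) [0.59208396 0.29486114 0.018     ] reach 0.6614427503380913 top [322.55484697 238.41219058] sc [342.05126392 338.70636989]
```

```bash
cat >> h.py <<'E'
from scipy.spatial.transform import Rotation as Ro
q=np.load("q.npy")
W2P=lambda X:P2W((0,0,-q[2]),np.array([X[0]-q[0],X[1]-q[1],X[2]]))
def Rt(el):  # tool aimed along press x, el deg below horizontal (90=down), tool y=-press y
    s,c=np.sin(np.radians(el)),np.cos(np.radians(el))
    M=np.array([[s,0,c],[0,-1,0],[c,0,-s]]);return Ro.from_euler("z",q[2])*Ro.from_matrix(M)
def state():
    s=r.sense();R=Ro.from_euler("xyz",s["ee_rot"]);f=R.inv()
    print("t",round(s["clock"],2),"tcpP",(W2P(s["tcp_pos"])*1e3).round(1),"z",R.apply([0,0,1]).round(2),"F_P",Ro.from_euler("z",-q[2]).apply(s["wrist_force"]).round(1),"j",s["joint_pos"].round(2),"gap",round(s["finger_gap"],2));return s,R
def go(pP,el):
    s,R=state();w=(R.inv()*Rt(el)).as_rotvec()/.5
    d=R.inv().apply(P2W(q,pP)-s["tcp_pos"])/.3
    print("->",pP,el,"turn",w.round(3),"shift",d.round(4))
E
python3 - <<'E'
from h import *
go((-.25,0,.15),65);go((-.25,0,.15),37);print(P2W(q,(-.25,0,.15)))
E
```

```text
t 0.9 tcpP [-430.4  -60.   195.8] z [ 0.  0. -1.] F_P [-0.2 -0.2  0.1] j [ 1.41  0.38  0.01 -0.   -1.19 -0.26] gap 1.0
-> (-0.25, 0, 0.15) 65 turn [-0.176  0.861  0.793] shift [0.6317 0.0519 0.1528]
t 0.9 tcpP [-430.4  -60.   195.8] z [ 0.  0. -1.] F_P [-0.2 -0.2  0.1] j [ 1.41  0.38  0.01 -0.   -1.19 -0.26] gap 1.0
-> (-0.25, 0, 0.15) 37 turn [-0.373  1.824  0.747] shift [0.6317 0.0519 0.1528]
[0.42239132 0.47844875 0.15      ]
```

```bash
python3 -m jog '[-0.176,0.861,0.793,0.63,0.052,0.1,0.65,-0.176,0.861,0.793,0.63,0.052,0.1,0.65,-0.176,0.861,0.793,0.63,0.052,0.1,0.65,-0.176,0.861,0.793,0.63,0.052,0.1,0.65,-0.176,0.861,0.793,0.63,0.052,0.1,0.65,-0.176,0.861,0.793,0.63,0.052,0.1,0.65,-0.176,0.861,0.793,0.63,0.052,0.1,0.65]'; python3 -c "
from h import *
go((-.24,-.002,.13),37)"
```

```text
clock: 1.48
tcp_pos: [0.4221, 0.478, 0.1645]
ee_rot: [3.139, -0.437, -0.824]
wrist_force: [-0.6, 0.6, -0.5]
finger_gap: 0.651
grasp_force: 0.0
t 1.48 tcpP [-249.9   -0.5  164.5] z [ 0.29 -0.31 -0.91] F_P [-0.8 -0.  -0.5] j [ 1.28  0.5  -0.11  0.4  -1.23 -0.72] gap 0.65
-> (-0.24, -0.002, 0.13) 37 turn [0.004 0.976 0.003] shift [-0.0188  0.0047  0.1183]
```

```bash
python3 -m jog '[0,0.976,0,-0.019,0.005,0.118,0.65,0,0.976,0,-0.019,0.005,0.118,0.65,0,0.976,0,-0.019,0.005,0.118,0.65,0,0.976,0,-0.019,0.005,0.118,0.65,0,0.976,0,-0.019,0.005,0.118,0.65]'; python3 -c "
from h import *
go((-.205,-.003,.034),37)"
```

```text
clock: 1.9
tcp_pos: [0.425, 0.4719, 0.1278]
ee_rot: [3.132, -0.93, -0.811]
wrist_force: [0.6, -0.5, -1.0]
finger_gap: 0.654
grasp_force: 0.0
t 1.9 tcpP [-243.4   -2.5  127.8] z [ 0.55 -0.59 -0.6 ] F_P [ 0.8  0.1 -1. ] j [ 1.39  0.69 -0.22  0.71 -1.39 -1.04] gap 0.65
-> (-0.205, -0.003, 0.034) 37 turn [-0.002 -0.011  0.017] shift [-0.1742  0.0005  0.2896]
```

```bash
python3 -m jog '[0,0,0.017,-0.1,0,0.16,0.65,0,0,0.017,-0.174,0,0.289,0.65,0,0,0.017,-0.174,0,0.289,0.65,0,0,0.017,-0.174,0,0.289,0.65,0,0,0.017,-0.174,0,0.289,0.65]'; python3 -c "
from h import *
import cv2
go((-.16,-.003,.034),37);go((-.05,0,.034),37)
im=vision.grab_frame('scene');cv2.imwrite('pics/s1.png',cv2.resize(im[165:290,135:295,::-1],None,fx=4,fy=4))"
```

```text
clock: 2.32
tcp_pos: [0.4533, 0.4434, 0.0385]
ee_rot: [-3.129, -0.923, -0.84]
wrist_force: [-0.1, 1.0, 1.5]
finger_gap: 0.648
grasp_force: 0.0
t 2.32 tcpP [-203.3   -1.1   38.5] z [ 0.54 -0.59 -0.6 ] F_P [-0.8  0.6  1.5] j [ 1.33  0.77 -0.33  0.79 -1.22 -1.17] gap 0.65
-> (-0.16, -0.003, 0.034) 37 turn [-0.001  0.004 -0.018] shift [0.0753 0.0057 0.1241]
t 2.32 tcpP [-203.3   -1.1   38.5] z [ 0.54 -0.59 -0.6 ] F_P [-0.8  0.6  1.5] j [ 1.33  0.77 -0.33  0.79 -1.22 -1.17] gap 0.65
-> (-0.05, 0, 0.034) 37 turn [-0.001  0.004 -0.018] shift [ 0.2965 -0.0061  0.4165]
```

View pics/s1.png

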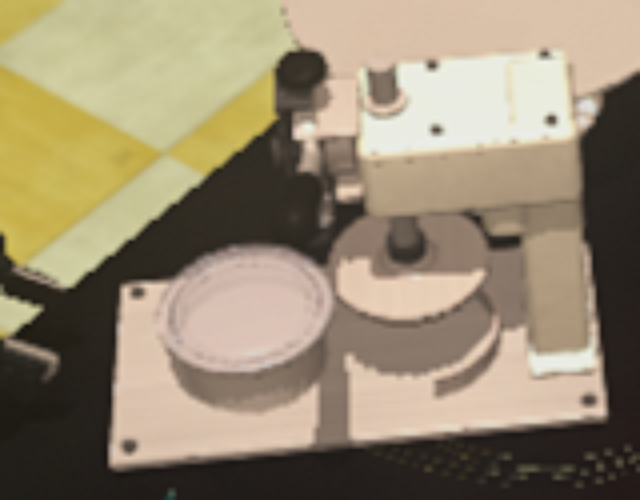

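The fingertips straddle the cup axis just before the bed's front edge, at (60,285) and (55,362). The cup is undisturbed. Pushing now.

```bash
python3 -m jog '[0,0,-0.018,0.012,-0.002,0.041,0.65,0,0,-0.018,0.036,-0.004,0.073,0.65,0,0,-0.018,0.06,-0.004,0.105,0.65,0,0,-0.018,0.084,-0.004,0.137,0.65,0,0,-0.018,0.108,-0.004,0.169,0.65,0,0,-0.018,0.132,-0.004,0.2,0.65,0,0,-0.018,0.155,-0.004,0.232,0.65,0,0,-0.018,0.179,-0.004,0.264,0.65,0,0,-0.018,0.203,-0.004,0.296,0.65,0,0,-0.018,0.227,-0.004,0.328,0.65,0,0,-0.018,0.251,-0.004,0.36,0.65,0,0,-0.018,0.275,-0.004,0.392,0.65]'; python3 -c "
from h import *
import cv2
go((-.03,0,.034),37)
im=vision.grab_frame('scene');cv2.imwrite('pics/s2.png',cv2.resize(im[165:290,135:295,::-1],None,fx=4,fy=4))"
```

```text
clock: 3.37
tcp_pos: [0.5516, 0.3367, 0.0324]
ee_rot: [3.141, -0.924, -0.824]
wrist_force: [-0.7, 0.3, 0.2]
finger_gap: 0.649
grasp_force: 0.9
t 3.37 tcpP [-58.2  -1.3  32.4] z [ 0.54 -0.59 -0.6 ] F_P [-0.7 -0.3  0.2] j [ 1.09  0.72 -0.51  1.03 -1.07 -1.2 ] gap 0.65
-> (-0.03, 0, 0.034) 37 turn [0.    0.001 0.001] shift [ 0.0608 -0.0043  0.0717]
```

View pics/s2.png

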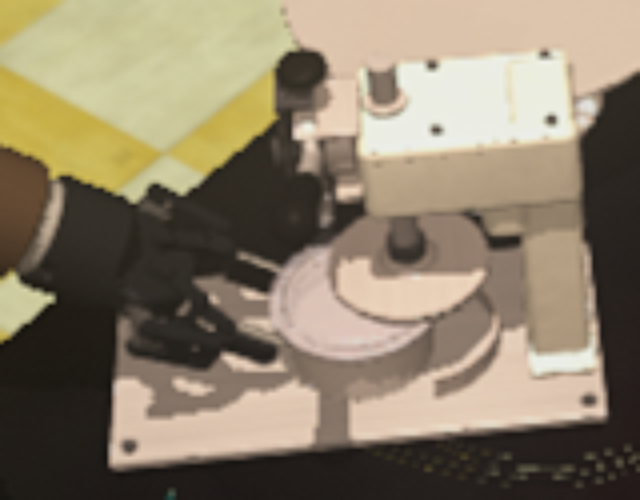

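The cup is half under the platen and moving straight: its lid's left edge is now at crop 270, from 158. By scale about 36 mm remain.

```bash
python3 -m jog '[0,0,0,0.014,-0.002,0.012,0.65,0,0,0,0.024,-0.004,0.025,0.65,0,0,0,0.034,-0.004,0.038,0.65,0,0,0,0.044,-0.004,0.052,0.65,0,0,0,0.054,-0.004,0.065,0.65,0,0,0,0.064,-0.004,0.078,0.65,0,0,0,0.064,-0.004,0.078,0.65]'; python3 -c "
from h import *
state()"; python3 -m jog '[0,0,0,0.004,0,0.005,0.65,0,0,0,0.008,0,0.011,0.65]'; python3 -c "
from h import *
state()"
```

```text
clock: 4.0
tcp_pos: [0.5726, 0.3151, 0.0336]
ee_rot: [3.14, -0.925, -0.824]
wrist_force: [-0.5, -0.5, -1.4]
finger_gap: 0.649
grasp_force: 0.5
t 4.0 tcpP [-28.1  -0.6  33.6] z [ 0.54 -0.59 -0.6 ] F_P [ 0.  -0.7 -1.4] j [ 1.03  0.71 -0.53  1.08 -1.05 -1.2 ] gap 0.65
clock: 4.17
tcp_pos: [0.5752, 0.3134, 0.0337]
ee_rot: [3.141, -0.924, -0.824]
wrist_force: [-1.6, 1.0, -1.0]
finger_gap: 0.646
grasp_force: 0.7
t 4.17 tcpP [-25.1   0.2  33.7] z [ 0.54 -0.59 -0.6 ] F_P [-1.8 -0.5 -1. ] j [ 1.03  0.71 -0.53  1.09 -1.05 -1.2 ] gap 0.65
```

```bash
python3 -m jog '[0,0,0,0.003,0,0.004,0.65,0,0,0,0.006,0,0.008,0.65,0,0,0,0.006,0,0.008,0.65]'; python3 -c "
from h import *
state()"; python3 -m jog '[0,0,0,0.003,0,0.004,0.65,0,0,0,0.006,0,0.008,0.65,0,0,0,0.006,0,0.008,0.65]'; python3 -c "
from h import *
state()"
```

```text
clock: 4.42
tcp_pos: [0.5772, 0.3108, 0.0336]
ee_rot: [3.141, -0.925, -0.824]
wrist_force: [-0.5, 0.7, 0.1]
finger_gap: 0.651
grasp_force: 0.6
t 4.42 tcpP [-21.8  -0.2  33.6] z [ 0.54 -0.59 -0.6 ] F_P [-0.9  0.1  0.1] j [ 1.02  0.71 -0.53  1.09 -1.05 -1.21] gap 0.65
clock: 4.67
tcp_pos: [0.5792, 0.3085, 0.0336]
ee_rot: [3.141, -0.925, -0.824]
wrist_force: [-0.2, 0.9, -1.2]
finger_gap: 0.648
grasp_force: 0.6
t 4.67 tcpP [-18.7  -0.2  33.6] z [ 0.54 -0.59 -0.6 ] F_P [-0.8  0.4 -1.2] j [ 1.01  0.71 -0.53  1.1  -1.04 -1.21] gap 0.65
```

```bash
python3 -c "
from h import *
import cv2
im=vision.grab_frame('scene');cv2.imwrite('pics/s3.png',cv2.resize(im[195:270,175:275,::-1],None,fx=7,fy=7,interpolation=cv2.INTER_CUBIC))
off=np.array([175,195])
for x in(-.015,-.01,-.005,0): print(x,[((proj('scene',P2W(q,(x+a,b,z)))-off)*7).round() for a,b,z in((-.0575,0,.070),(0,-.0575,.068),(0,-.047,.018),(-.047,0,.018))])
go((-.024,0,.034),37);go((-.024,0,.034),27);go((-.010,0,.034),27)"
```

```text
-0.015 [array([252., 308.]), array([411., 409.]), array([424., 477.]), array([297., 399.])]
-0.01 [array([265., 307.]), array([424., 407.]), array([437., 476.]), array([310., 397.])]
-0.005 [array([279., 306.]), array([438., 406.]), array([450., 475.]), array([323., 396.])]
0 [array([292., 304.]), array([451., 405.]), array([464., 473.]), array([336., 395.])]
t 4.72 tcpP [-18.8  -0.2  33.6] z [ 0.54 -0.59 -0.6 ] F_P [-0.  -0.1 -0.9] j [ 1.02  0.71 -0.53  1.1  -1.04 -1.21] gap 0.65
-> (-0.024, 0, 0.034) 37 turn [0.001 0.001 0.001] shift [-0.0093 -0.0005 -0.0146]
t 4.72 tcpP [-18.8  -0.2  33.6] z [ 0.54 -0.59 -0.6 ] F_P [-0.  -0.1 -0.9] j [ 1.02  0.71 -0.53  1.1  -1.04 -1.21] gap 0.65
-> (-0.024, 0, 0.034) 27 turn [0.001 0.35  0.001] shift [-0.0093 -0.0005 -0.0146]
t 4.72 tcpP [-18.8  -0.2  33.6] z [ 0.54 -0.59 -0.6 ] F_P [-0.  -0.1 -0.9] j [ 1.02  0.71 -0.53  1.1  -1.04 -1.21] gap 0.65
-> (-0.01, 0, 0.034) 27 turn [0.001 0.35  0.001] shift [ 0.0188 -0.0005  0.0227]
```

View pics/s3.png

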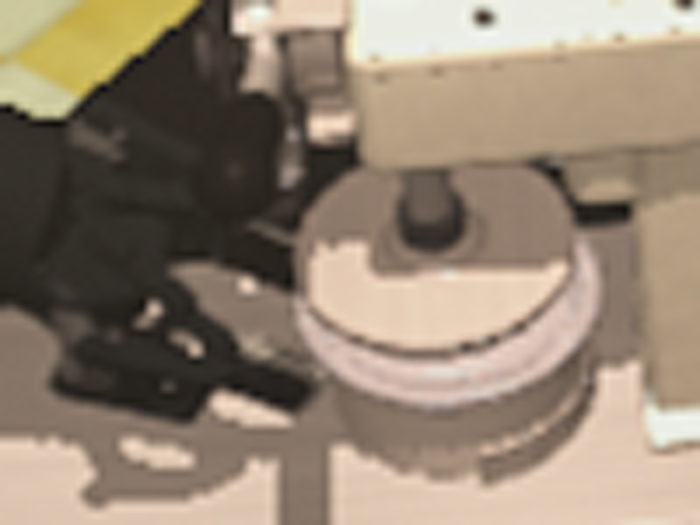

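The lid spans crop columns 297–600; a fully seated cup should span 292–598, so it's at or within a couple of mm of the stop. I'll lean the gripper further back for clearance, then press until the force rises.

```bash
python3 -m jog '[0,0.1,0,-0.009,0,-0.015,0.65,0,0.35,0,-0.009,0,-0.015,0.65,0,0.35,0,-0.009,0,-0.015,0.65]'; python3 -c "
from h import *
go((-.018,0,.034),27)"
```

```text
clock: 4.97
tcp_pos: [0.5744, 0.3128, 0.0306]
ee_rot: [3.125, -1.105, -0.807]
wrist_force: [-1.4, -0.1, -1.1]
finger_gap: 0.654
grasp_force: 0.0
t 4.97 tcpP [-25.2  -0.8  30.6] z [ 0.61 -0.66 -0.45] F_P [-0.9 -1.1 -1.1] j [ 1.06  0.8  -0.54  1.16 -1.19 -1.32] gap 0.65
-> (-0.018, 0, 0.034) 27 turn [ 0.    -0.01   0.016] shift [ 0.0209 -0.0025  0.0162]
```

```bash
python3 -m jog '[0,0,0.016,0.01,-0.002,0.006,0.65,0,0,0.016,0.015,-0.002,0.014,0.65,0,0,0.016,0.018,-0.002,0.021,0.65,0,0,0.016,0.018,-0.002,0.021,0.65]'; python3 -c "
from h import *
state()"; python3 -m jog '[0,0,0,0.003,0,0.006,0.65,0,0,0,0.003,0,0.006,0.65]';python3 -c "
from h import *
state()";  python3 -m jog '[0,0,0,0.003,0,0.006,0.65,0,0,0,0.003,0,0.006,0.65]';python3 -c "
from h import *
state()"
```

```text
clock: 5.3
tcp_pos: [0.5822, 0.3064, 0.0372]
ee_rot: [-3.122, -1.098, -0.847]
wrist_force: [0.1, 0.9, -0.7]
finger_gap: 0.654
grasp_force: 0.5
t 5.3 tcpP [-15.2   0.5  37.2] z [ 0.6  -0.65 -0.46] F_P [-0.5  0.7 -0.7] j [ 1.04  0.78 -0.54  1.17 -1.18 -1.32] gap 0.65
clock: 5.47
tcp_pos: [0.5833, 0.3054, 0.0369]
ee_rot: [-3.124, -1.099, -0.845]
wrist_force: [-0.2, 1.1, 0.2]
finger_gap: 0.651
grasp_force: 0.4
t 5.47 tcpP [-13.7   0.7  36.9] z [ 0.6  -0.65 -0.45] F_P [-0.9  0.6  0.2] j [ 1.04  0.78 -0.54  1.17 -1.18 -1.32] gap 0.65
clock: 5.63
tcp_pos: [0.5844, 0.3052, 0.0366]
ee_rot: [-3.123, -1.099, -0.843]
wrist_force: [-3.0, 2.5, 0.8]
finger_gap: 0.654
grasp_force: 2.2
t 5.63 tcpP [-12.8   1.4  36.6] z [ 0.61 -0.65 -0.45] F_P [-3.9 -0.5  0.8] j [ 1.03  0.78 -0.54  1.18 -1.18 -1.32] gap 0.65
```

```bash
python3 -m jog '[0,0,0,0.002,0.001,0.005,0.65,0,0,0,0.002,0.001,0.005,0.65]';python3 -c "
from h import *
state();go((-.12,0,.036),27);go((-.25,0,.12),27)"
```

```text
clock: 5.8
tcp_pos: [0.5851, 0.3052, 0.0366]
ee_rot: [-3.121, -1.098, -0.842]
wrist_force: [-6.9, 5.2, 1.8]
finger_gap: 0.652
grasp_force: 3.9
t 5.8 tcpP [-12.3   1.9  36.6] z [ 0.61 -0.65 -0.46] F_P [-8.5 -1.6  1.8] j [ 1.03  0.78 -0.54  1.18 -1.18 -1.33] gap 0.65
t 5.8 tcpP [-12.3   1.9  36.6] z [ 0.61 -0.65 -0.46] F_P [-8.5 -1.6  1.8] j [ 1.03  0.78 -0.54  1.18 -1.18 -1.33] gap 0.65
-> (-0.12, 0, 0.036) 27 turn [-0.009  0.003 -0.016] shift [-0.165   0.0062 -0.3187]
t 5.8 tcpP [-12.3   1.9  36.6] z [ 0.61 -0.65 -0.46] F_P [-8.5 -1.6  1.8] j [ 1.03  0.78 -0.54  1.18 -1.18 -1.33] gap 0.65
-> (-0.25, 0, 0.12) 27 turn [-0.009  0.003 -0.016] shift [-0.1131  0.0034 -0.832 ]
```

The cup is seated: 8.5 N and no further movement. Backing out.

```bash
python3 -m jog '[0,0,0,-0.015,0,-0.03,0.65,0,0,0,-0.08,0,-0.16,0.65,0,0,0,-0.16,0,-0.31,0.65,0,0,0,-0.16,0,-0.45,0.65,0,0,0,-0.14,0,-0.59,0.65,0,0,0,-0.113,0,-0.73,0.3,0,0,0,-0.113,0,-0.83,0,0,0,0,-0.113,0,-0.83,0]';python3 -c "
from h import *
go((-.26,-.05,.25),57)"
```

```text
clock: 6.47
tcp_pos: [0.421, 0.4856, 0.1229]
ee_rot: [-3.106, -1.094, -0.851]
wrist_force: [1.1, 1.3, 0.4]
finger_gap: 0.233
grasp_force: 0.0
t 6.47 tcpP [-256.2    3.9  122.9] z [ 0.61 -0.64 -0.46] F_P [-0.2  1.6  0.4] j [ 1.43  0.78 -0.2   0.78 -1.5  -1.13] gap 0.23
-> (-0.26, -0.05, 0.25) 57 turn [-0.031 -1.036 -0.017] shift [ 0.3726  0.1726 -0.2079]
```

```bash
python3 -m jog '[-0.031,-1,-0.017,0.37,0.17,-0.21,0,-0.031,-1,-0.017,0.37,0.17,-0.21,0,-0.031,-1,-0.017,0.37,0.17,-0.21,0,-0.031,-1,-0.017,0.37,0.17,-0.21,0,-0.031,-1,-0.017,0.37,0.17,-0.21,0]';python3 -c "
from h import *
go((-.2,-.14,.36),85)"
```

```text
clock: 6.88
tcp_pos: [0.3834, 0.4476, 0.2549]
ee_rot: [-3.135, -0.586, -0.839]
wrist_force: [-0.1, 1.0, 0.4]
finger_gap: 0.003
grasp_force: 0.0
t 6.88 tcpP [-253.8  -49.6  254.9] z [ 0.37 -0.41 -0.83] F_P [-0.8  0.6  0.4] j [ 1.38  0.4  -0.12  0.46 -1.44 -0.8 ] gap 0.0
-> (-0.2, -0.14, 0.36) 85 turn [-0.002 -0.997 -0.025] shift [ 0.3468  0.2975 -0.192 ]
```

```bash
python3 -m jog '[0,-0.997,-0.02,0.347,0.297,-0.192,0,0,-0.997,-0.02,0.347,0.297,-0.192,0,0,-0.997,-0.02,0.347,0.297,-0.192,0,0,-0.997,-0.02,0.347,0.297,-0.192,0,0,-0.997,-0.02,0.347,0.297,-0.192,0]';python3 -c "
from h import *
go((-.047,-.14,.33),90)"
```

```text
clock: 7.3
tcp_pos: [0.3548, 0.3448, 0.3617]
ee_rot: [-3.14, -0.092, -0.83]
wrist_force: [-0.4, -0.5, 1.6]
finger_gap: -0.004
grasp_force: 0.0
t 7.3 tcpP [-197.7 -140.3  361.7] z [ 0.06 -0.07 -1.  ] F_P [ 0.1 -0.7  1.6] j [ 1.16  0.09 -0.02  0.08 -1.5  -0.43] gap -0.0
-> (-0.047, -0.14, 0.33) 90 turn [-0.003 -0.183 -0.011] shift [ 0.4907 -0.0037  0.1513]
```

```bash
python3 -m jog '[0,-0.183,-0.01,0.49,-0.004,0.151,0,0,-0.183,-0.01,0.49,-0.004,0.151,0,0,-0.183,-0.01,0.49,-0.004,0.151,0,0,-0.183,-0.01,0.49,-0.004,0.151,0,0,-0.183,-0.01,0.49,-0.004,0.151,0,0,-0.183,-0.01,0.49,-0.004,0.151,0]';python3 -c "
from h import *
go((-.047,-.135,.310),90)
import cv2
im=vision.grab_frame('top');cv2.imwrite('pics/t4.png',cv2.resize(im[185:320,145:285,::-1],None,fx=4,fy=4))"
```

```text
clock: 7.8
tcp_pos: [0.4559, 0.2358, 0.3216]
ee_rot: [3.125, -0.009, -0.823]
wrist_force: [0.1, -0.6, 0.5]
finger_gap: 0.001
grasp_force: 0.0
t 7.8 tcpP [ -49.  -140.1  321.6] z [-0.01 -0.02 -1.  ] F_P [ 0.5 -0.3  0.5] j [ 0.8   0.13 -0.02  0.01 -1.43 -0.05] gap 0.0
-> (-0.047, -0.135, 0.31) 90 turn [ 0.033 -0.018  0.003] shift [ 0.0065 -0.0177  0.0384]
```

View pics/t4.png

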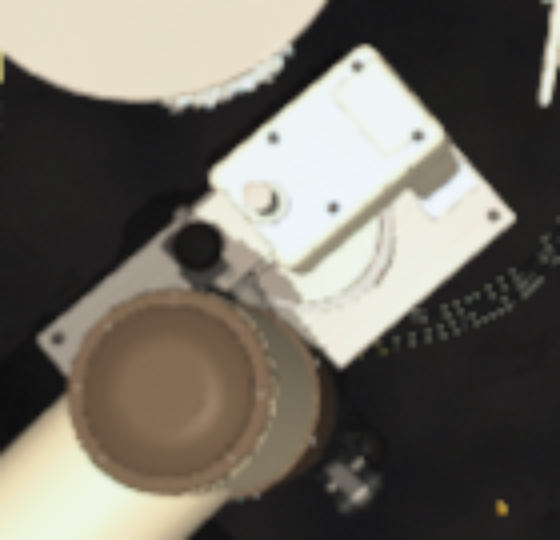

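The gripper at (350,480) is over the lever, and the release button at (198,245) is clear. Pushing the lever most of the way, then I'll check.

```bash
python3 -m jog '[0.03,-0.018,0,0.007,-0.014,0.032,0,0.03,-0.018,0,0.007,-0.014,0.062,0,0.03,-0.018,0,0.007,-0.01,0.092,0,0.03,-0.018,0,0.007,-0.004,0.125,0,0.03,-0.018,0,0.007,0.003,0.159,0,0.03,-0.018,0,0.007,0.01,0.192,0,0.03,-0.018,0,0.007,0.016,0.225,0,0.03,-0.018,0,0.007,0.02,0.259,0,0.03,-0.018,0,0.007,0.026,0.289,0,0.03,-0.018,0,0.007,0.03,0.315,0,0.03,-0.018,0,0.007,0.033,0.332,0,0.03,-0.018,0,0.007,0.033,0.332,0]';python3 -c "
from h import *
go((-.047,-.150,.2075),90)"
```

```text
clock: 8.85
tcp_pos: [0.4494, 0.2267, 0.2233]
ee_rot: [-3.141, -0.001, -0.819]
wrist_force: [-1.3, -1.8, 6.2]
finger_gap: 0.0
grasp_force: 2.5
t 8.85 tcpP [ -46.8 -151.1  223.3] z [ 0. -0. -1.] F_P [ 0.4 -2.2  6.2] j [ 0.79  0.16 -0.24  0.   -1.17 -0.04] gap 0.0
-> (-0.047, -0.15, 0.2075) 90 turn [-0.001 -0.003  0.011] shift [-0.0007 -0.0036  0.0527]
```

```bash
python3 -m jog '[0,0,0,0,0,0.013,0,0,0,0,0,0,0.027,0,0,0,0,0,0,0.04,0,0,0,0,0,0,0.053,0,0,0,0,0,0,0.053,0]';python3 -c "
from h import *
go((-.047,-.150,.2075),90)"
```

```text
clock: 9.27
tcp_pos: [0.4496, 0.2268, 0.2082]
ee_rot: [-3.141, -0.001, -0.819]
wrist_force: [-1.6, -2.1, 7.1]
finger_gap: 0.001
grasp_force: 2.7
t 9.27 tcpP [ -46.7 -150.9  208.2] z [ 0. -0. -1.] F_P [ 0.5 -2.6  7.1] j [ 0.79  0.17 -0.26  0.   -1.14 -0.04] gap 0.0
-> (-0.047, -0.15, 0.2075) 90 turn [-0.002 -0.003  0.011] shift [-0.0009 -0.0029  0.0023]
```

```bash
python3 -m jog '[0,0,0,0,0,-0.03,0,0,0,0,0,0,-0.1,0,0,0,0,0,0,-0.2,0,0,0,0,0,0,-0.3,0,0,0,0,0,0,-0.4,0,0,0,0,0,0,-0.4,0]';python3 -c "
from h import *
go((-.047,0,.31),90)
import cv2
im=vision.grab_frame('scene');cv2.imwrite('pics/s5.png',cv2.resize(im[155:280,155:295,::-1],None,fx=5,fy=4.8))
off=np.array([155,155])
print([(d['p'],d['pixel']) for d in finder.search_frame('scene','lever_grip')])
for th in (0,.3,.46,.62):
  for rr in (.165,.19):
    f=np.pi/6-th; u=proj('scene',P2W(q,(-.047,-rr*np.cos(f),.201+rr*np.sin(f))));print(th,rr,u.round(1),((u-off)*[5,4.8]).round())
"
```

```text
clock: 9.77
tcp_pos: [0.4522, 0.2287, 0.3344]
ee_rot: [-3.127, -0.003, -0.819]
wrist_force: [0.8, 0.0, 0.4]
finger_gap: 0.001
grasp_force: 0.0
t 9.77 tcpP [ -46.4 -147.6  334.4] z [ 0.01  0.01 -1.  ] F_P [0.5 0.6 0.4] j [ 0.79  0.1  -0.03  0.   -1.42 -0.04] gap 0.0
-> (-0.047, 0, 0.31) 90 turn [-0.029 -0.005  0.011] shift [ 4.000e-04 -4.907e-01  8.850e-02]
[(0.86, [212.7, 231.3])]
0 0.165 [210.3 218. ] [276. 302.]
0 0.19 [209.6 220.8] [273. 316.]
0.3 0.165 [213.  237.9] [290. 398.]
0.3 0.19 [212.8 244.1] [289. 427.]
0.46 0.165 [214.5 247. ] [298. 442.]
0.46 0.19 [214.5 254.5] [298. 478.]
0.62 0.165 [216.  254.6] [305. 478.]
0.62 0.19 [216.2 263.2] [306. 520.]
```

View pics/s5.png

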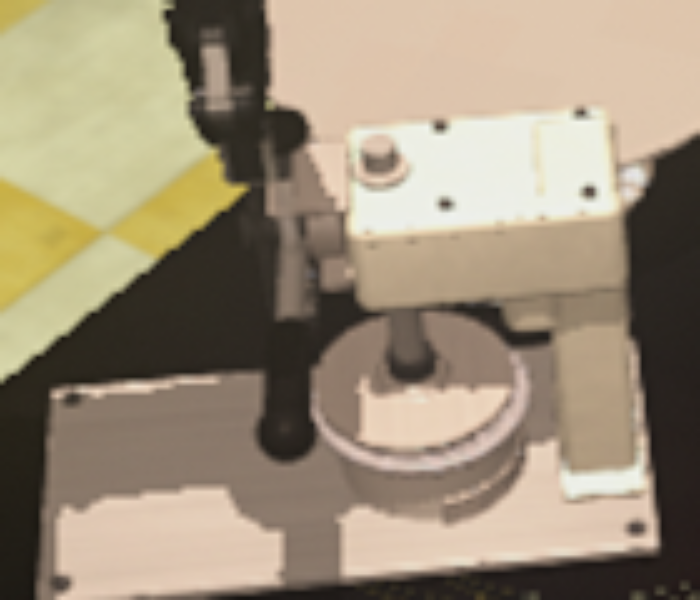

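The lever is well down, with its ball at crop (286,435), and the platen is on the lid. I'll check the notch numerically against the starting picture.

```bash
python3 -c "
from h import *
import cv2
a=cv2.imread('pics/scene0.png');b=vision.grab_frame('scene')[:,:,::-1]
print('a',a[200:235,210].sum(1)//3,a[215,195:225].sum(1)//3);print('b',b[228:262,212].sum(1)//3);print('brow',b[246,198:228].sum(1)//3)
rb=.186
for th in np.arange(0,.7,.06).tolist()+[.3,.46]:
    f=np.pi/6-th;print(round(th,2),[proj('scene',P2W(q,(-.047,-rr*np.cos(f),.201+rr*np.sin(f)))).round(1) for rr in(.108,.18,.186,.2)])
"
```

```text
a [106 102  91 103 116 127 149 139  62  40  42  43  43  42  42  43  44  45
  44  45  44  43  41  41  39  38  37  37  74 132 162 165 157 182 187] [ 44  43  44  43  43  44  44  44  43  43  42  43  43  43  43  43  42  41
  39  43  65  91  86  55  74  94 107  96  80  72]
b [ 36  36  35  35  36  37  39  40  40  38  39  38  39  42  44  52  55  44
  40  36  35  32  39  86 126 121 122 122 122 121 119 121 123 125]
brow [122 122 121 121 121 121 123 115  73  31  35  37  37  40  40  38  37  35
  33  34  95 124 157 191 192 170 132 107 109 168]
0.0 [array([211.8, 212. ]), array([209.8, 219.6]), array([209.7, 220.3]), array([209.3, 221.9])]
0.06 [array([212.1, 214.6]), array([210.4, 224.3]), array([210.3, 225.1]), array([209.9, 227.1])]
0.12 [array([212.4, 217.2]), array([211. , 228.8]), array([210.9, 229.9]), array([210.6, 232.3])]
0.18 [array([212.8, 219.8]), array([211.6, 233.3]), array([211.5, 234.4]), array([211.3, 237.2])]
0.24 [array([213.1, 222.3]), array([212.3, 237.5]), array([212.2, 238.8]), array([212., 242.])]
0.3 [array([213.5, 224.7]), array([212.9, 241.6]), array([212.8, 243.1]), array([212.7, 246.6])]
0.36 [array([213.8, 226.9]), array([213.5, 245.5]), array([213.5, 247.1]), array([213.4, 250.9])]
0.42 [array([214.2, 229.1]), array([214.1, 249.2]), array([214.1, 250.9]), array([214.1, 255. ])]
0.48 [array([214.6, 231.2]), array([214.7, 252.6]), array([214.7, 254.5]), array([214.8, 258.9])]
0.54 [array([214.9, 233.1]), array([215.3, 255.8]), array([215.4, 257.8]), array([215.5, 262.4])]
0.6 [array([215.3, 234.9]), array([215.9, 258.8]), array([216. , 260.9]), array([216.1, 265.7])]
0.66 [array([215.6, 236.6]), array([216.5, 261.5]), array([216.6, 263.7]), array([216.8, 268.7])]
0.3 [array([213.5, 224.7]), array([212.9, 241.6]), array([212.8, 243.1]), array([212.7, 246.6])]
0.46 [array([214.4, 230.5]), array([214.5, 251.5]), array([214.5, 253.3]), array([214.5, 257.6])]
```

The ball centre at rows ~245 means the lever rests at about 0.32 rad, so only the second notch held. The third notch expects ~253. I'll push again in steps, tracking the ball by pixel at each one.

```bash
cat >> h.py <<'E'
def ball():
    im=vision.grab_frame("scene").astype(int).sum(2)//3
    out=[]
    for c in(209,211,213,215,217):
        col=im[225:285,c];out.append((c,''.join('#' if v<60 else '+' if v<85 else '.' for v in col)))
    for c,s in out:print(c,s)
def topz(th,y):f=np.pi/6-th;return .201+abs(y)*np.tan(f)+.0105/np.cos(f)
E
python3 -c "
from h import *
ball();go((-.047,-.15,.255),90);print([round(topz(t,y)*1e3) for t in(.3,.33,.49,.55) for y in(-.135,-.165)])"; python3 -m jog '[-0.03,0,0.01,0,0.008,0.13,0,-0.03,0,0.01,0,0.008,0.2,0,-0.03,0,0.01,0,0.008,0.255,0,-0.03,0,0.01,0,0.008,0.265,0,-0.03,0,0.01,0,0.008,0.265,0]'; python3 -c "
from h import *
go((-.047,-.15,.245),90)"; python3 -m jog '[0,0,0,0,0,0.02,0,0,0,0,0,0,0.03,0]'; python3 -c "
from h import *
go((-.047,-.15,.235),90);ball()"
```

```text
209 #########################+...........................#######
211 ##########################...........................#######
213 ##########################..........................+#######
215 #########################+..........................+#######
217 ######+...........#####+............................########
t 9.97 tcpP [ -47.4 -151.1  326.4] z [-0.  0. -1.] F_P [ 0.5  0.3 -0.1] j [ 0.79  0.11 -0.04 -0.   -1.42 -0.04] gap -0.0
-> (-0.047, -0.15, 0.255) 90 turn [0.001 0.001 0.01 ] shift [ 0.0016 -0.0036  0.2378]
[242, 249, 238, 244, 216, 217, 208, 207]
clock: 10.38
tcp_pos: [0.4471, 0.225, 0.246]
ee_rot: [3.123, -0.0, -0.825]
wrist_force: [0.1, -0.5, 0.6]
finger_gap: 0.0
grasp_force: 0.0
t 10.38 tcpP [ -47.1 -153.9  246. ] z [-0.01 -0.01 -1.  ] F_P [ 0.4 -0.3  0.6] j [ 0.79  0.15 -0.19 -0.   -1.25 -0.04] gap 0.0
-> (-0.047, -0.15, 0.245) 90 turn [ 0.037 -0.001 -0.   ] shift [ 0.0003 -0.0131  0.0033]
clock: 10.55
tcp_pos: [0.4482, 0.226, 0.2394]
ee_rot: [3.13, -0.0, -0.825]
wrist_force: [0.2, 0.2, -0.1]
finger_gap: 0.0
grasp_force: 0.0
t 10.55 tcpP [ -47.2 -152.4  239.4] z [-0.01 -0.01 -1.  ] F_P [-0.   0.3 -0.1] j [ 0.79  0.15 -0.21 -0.   -1.23 -0.04] gap 0.0
-> (-0.047, -0.15, 0.235) 90 turn [ 0.024 -0.001  0.   ] shift [ 0.0005 -0.0082  0.0145]
209 #########################+...........................#######
211 ##########################+..........................#######
213 +#########################..........................+#######
215 +########################+..........................+#######
217 ######+...........#####+...........................+########
```

```bash
python3 -m jog '[0.02,0,0,0,-0.008,0.015,0,0.02,0,0,0,-0.008,0.025,0,0.02,0,0,0,-0.008,0.025,0]'; python3 -m jog '[0,0,0,0,0,0.01,0,0,0,0,0,0,0.017,0,0,0,0,0,0,0.017,0]'; python3 -m jog '[0,0,0,0,0,0.007,0,0,0,0,0,0,0.007,0]'; python3 -c "
from h import *
state();ball()"
```

```text
clock: 10.85
tcp_pos: [0.4492, 0.2271, 0.231]
ee_rot: [3.137, -0.0, -0.825]
wrist_force: [-0.7, 0.6, -0.1]
finger_gap: -0.001
grasp_force: 0.0
clock: 11.1
tcp_pos: [0.4493, 0.2271, 0.2259]
ee_rot: [3.137, -0.0, -0.825]
wrist_force: [-1.0, -0.2, -0.0]
finger_gap: 0.0
grasp_force: 0.0
clock: 11.27
tcp_pos: [0.4493, 0.2272, 0.224]
ee_rot: [3.138, -0.0, -0.825]
wrist_force: [-0.5, 0.1, 0.9]
finger_gap: -0.001
grasp_force: 0.0
t 11.27 tcpP [ -47.2 -150.8  224. ] z [-0. -0. -1.] F_P [-0.4 -0.4  0.9] j [ 0.79  0.16 -0.23  0.   -1.18 -0.04] gap -0.0
209 #########################+...........................#######
211 ##########################+..........................#######
213 ##########################..........................+#######
215 ....+####################+..........................+#######
217 ######+...........#####+...........................+########
```

```bash
python3 -m jog '[0,0,0,0,0,0.008,0,0,0,0,0,0,0.008,0]'; python3 -m jog '[0,0,0,0,0,0.007,0,0,0,0,0,0,0.007,0]'; python3 -m jog '[0,0,0,0,0,0.007,0,0,0,0,0,0,0.007,0]'; python3 -c "
from h import *
state();ball()"
```

```text
clock: 11.48
tcp_pos: [0.4493, 0.2271, 0.2215]
ee_rot: [3.138, -0.0, -0.825]
wrist_force: [0.2, 0.2, 1.0]
finger_gap: -0.004
grasp_force: 0.0
clock: 11.65
tcp_pos: [0.4493, 0.2271, 0.2194]
ee_rot: [3.137, -0.0, -0.825]
wrist_force: [0.6, 0.6, 0.1]
finger_gap: 0.001
grasp_force: 0.0
clock: 11.82
tcp_pos: [0.4493, 0.2271, 0.2173]
ee_rot: [3.137, -0.0, -0.825]
wrist_force: [0.7, 0.8, -0.3]
finger_gap: 0.003
grasp_force: 0.0
t 11.82 tcpP [ -47.2 -150.9  217.3] z [-0. -0. -1.] F_P [-0.1  1.1 -0.3] j [ 0.79  0.16 -0.25 -0.   -1.17 -0.04] gap 0.0
209 #########################+...........................#######
211 ##########################+..........................#######
213 ##########################..........................+#######
215 +.....++#################+..........................+#######
217 ######+...........#####+...........................+########
```

```bash
python3 -c "
from h import *
import cv2
s,R=state()
print((proj('scene',s['tcp_pos'])-[165,165])*6)
im=vision.grab_frame('scene');a=cv2.resize(im[165:262,165:265,::-1],None,fx=6,fy=6,interpolation=cv2.INTER_CUBIC)
a=(255*(a/255.)**.6).astype(np.uint8)
cv2.imwrite('pics/s6.png',a)"
```

```text
t 11.87 tcpP [ -47.1 -150.8  217.4] z [-0. -0. -1.] F_P [-0.7  0.1  0.1] j [ 0.79  0.16 -0.25  0.   -1.17 -0.04] gap 0.0
[294.30228843 455.14480223]
```

View pics/s6.png

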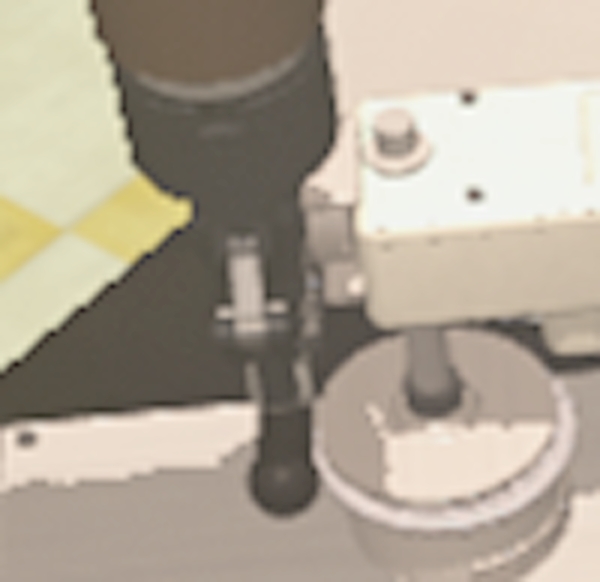

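The fingertip ends at crop (280,405), although the TCP should project to (294,455). So the real tip is some 25 mm short of the reported TCP along the tool axis. That matches the late cup contact and the lever only reaching ~0.35. I'll go on pushing and let the ball's pixel row decide; the target is a bottom edge at row ~265, and it must stay under 269.

```bash
python3 -m jog '[0,0,0,0,0,0.02,0,0,0,0,0,0,0.04,0,0,0,0,0,0,0.055,0,0,0,0,0,0,0.067,0,0,0,0,0,0,0.067,0]'; python3 -c "
from h import *
state();ball()"
```

```text
clock: 12.33
tcp_pos: [0.4483, 0.2258, 0.1981]
ee_rot: [3.135, -0.001, -0.824]
wrist_force: [-1.3, -0.7, 5.6]
finger_gap: 0.001
grasp_force: 3.4
t 12.33 tcpP [ -46.9 -152.5  198.1] z [-0.   -0.01 -1.  ] F_P [-0.4 -1.4  5.6] j [ 0.79  0.18 -0.28  0.   -1.12 -0.05] gap 0.0
209 ...+#######++#################.......................#######
211 ++############################+.....................+#######
213 ###############################.....................+#######
215 #######+++####################+.....................+#######
217 ######+.+.....+..++#+########......................+########
```

```bash
python3 -m jog '[0,0,0,0,-0.004,0.015,0,0,0,0,0,-0.004,0.03,0,0,0,0,0,-0.004,0.045,0,0,0,0,0,-0.004,0.045,0]'; python3 -c "
from h import *
state();ball()"
```

```text
clock: 12.72
tcp_pos: [0.4493, 0.2261, 0.1851]
ee_rot: [3.134, -0.002, -0.824]
wrist_force: [-5.5, -3.0, 13.1]
finger_gap: 0.002
grasp_force: 6.0
t 12.72 tcpP [ -46.4 -151.5  185.1] z [-0.   -0.01 -1.  ] F_P [-1.5 -6.  13.1] j [ 0.79  0.19 -0.3   0.   -1.09 -0.04] gap 0.0
209 .......+####+....+++++++++#######+...................#######
211 #..++.+############################+................+#######
213 #..#++##############################................+#######
215 ###################################+................+#######
217 ##########+.....++################+................+########
```

```bash
python3 -m jog '[0,0,0,0,0,0.012,0,0,0,0,0,0,0.024,0,0,0,0,0,0,0.03,0,0,0,0,0,0,0.03,0]'; python3 -c "
from h import *
state();ball()"
```

```text
clock: 13.1
tcp_pos: [0.4492, 0.2259, 0.1767]
ee_rot: [3.134, -0.002, -0.824]
wrist_force: [-7.6, -4.1, 14.7]
finger_gap: -0.001
grasp_force: 7.3
t 13.1 tcpP [ -46.3 -151.8  176.7] z [-0.   -0.01 -1.  ] F_P [-2.1 -8.4 14.7] j [ 0.79  0.2  -0.31  0.   -1.07 -0.04] gap -0.0
209 .........++###...............+######+...............+#######
211 +........+#########+##################..............+#######
213 ####..#+###############################.............+#######
215 ####++#################################.............+#######
217 #############+++.+####################+............+########
```

```bash
python3 -m jog '[0,0,0,0,0,0.01,0,0,0,0,0,0,0.021,0,0,0,0,0,0,0.021,0]'; python3 -c "
from h import *
state();ball()"
```

```text
clock: 13.4
tcp_pos: [0.449, 0.2256, 0.1704]
ee_rot: [3.134, -0.002, -0.824]
wrist_force: [-6.8, -5.0, 16.2]
finger_gap: -0.001
grasp_force: 8.0
t 13.4 tcpP [ -46.3 -152.1  170.4] z [-0.   -0.01 -1.  ] F_P [-0.9 -8.4 16.2] j [ 0.79  0.2  -0.32  0.   -1.06 -0.04] gap -0.0
209 ............+###+................+###+..............+#######
211 ...........++#######++##################............+#######
213 ######..#++##############################...........+#######
215 ######+.##+##############################...........+#######
217 ###############+.++#####################+..........+########
```

```bash
python3 -m jog '[0,0,0,0,0,-0.02,0,0,0,0,0,0,-0.06,0,0,0,0,0,0,-0.15,0,0,0,0,0,0,-0.28,0,0,0,0,0,0,-0.4,0,0,0,0,0,0,-0.5,0,0,0,0,0,0,-0.5,0,0,0,0,0,0,-0.5,0]'; python3 -c "
from h import *
state();ball()
go((-.047,0,.335),90)"
```

```text
clock: 14.12
tcp_pos: [0.451, 0.2288, 0.32]
ee_rot: [-3.141, 0.0, -0.825]
wrist_force: [0.5, 0.3, -0.2]
finger_gap: -0.003
grasp_force: 0.0
t 14.12 tcpP [ -47.3 -148.4  320. ] z [ 0.  0. -1.] F_P [ 0.2  0.6 -0.2] j [ 0.79  0.11 -0.05 -0.   -1.41 -0.04] gap -0.0
209 ########+++++++++++++++++########+...................#######
211 .+#################################..................#######
213 .##################################+................+#######
215 .+#################################.................+#######
217 ##################################..................########
t 14.17 tcpP [ -47.4 -149.4  318.1] z [-0. -0. -1.] F_P [-0.1 -0.3 -0.9] j [ 0.79  0.11 -0.05 -0.   -1.41 -0.04] gap -0.0
-> (-0.047, 0, 0.335) 90 turn [ 0.008  0.001 -0.   ] shift [ 0.0013 -0.4977 -0.0581]
```

The ball's bottom edge rests at row ~260, so the lever is in the third notch (expected ~261; second 251, fourth ~269). Next, the release plunger.

```bash
python3 -m jog '[0,0,0,0,-0.1,-0.05,0,0,0,0,0,-0.23,-0.05,0,0,0,0,0,-0.36,-0.04,0,0,0,0,0,-0.48,0,0,0,0,0,0,-0.5,0.05,0,0,0,0,0,-0.5,0.1,0,0,0,0,0,-0.5,0.13,0,0,0,0,0,-0.5,0.13,0]'; python3 -c "
from h import *
go((-.047,.001,.255),90)"
```

```text
clock: 14.83
tcp_pos: [0.5591, 0.329, 0.2743]
ee_rot: [3.129, 0.001, -0.825]
wrist_force: [-0.0, -0.0, 0.9]
finger_gap: 0.001
grasp_force: 0.0
t 14.83 tcpP [-47.4  -1.1 274.3] z [-0.01 -0.01 -1.  ] F_P [ 0.  -0.   0.9] j [ 0.78  0.4   0.22 -0.   -1.41 -0.03] gap 0.0
-> (-0.047, 0.001, 0.255) 90 turn [ 0.024  0.001 -0.   ] shift [ 0.0014 -0.0076  0.0644]
```

```bash
python3 -m jog '[0.02,0,0,0,-0.006,0.03,0,0.02,0,0,0,-0.006,0.067,0,0.02,0,0,0,-0.006,0.067,0]'; python3 -m jog '[0,0,0,0,0,0.01,0,0,0,0,0,0,0.017,0,0,0,0,0,0,0.017,0]';  python3 -c "
from h import *
state();ball()"
```

```text
clock: 15.08
tcp_pos: [0.5605, 0.3303, 0.2571]
ee_rot: [-3.139, 0.001, -0.825]
wrist_force: [-0.2, -0.7, -1.2]
finger_gap: 0.001
grasp_force: 0.0
clock: 15.33
tcp_pos: [0.5619, 0.3311, 0.2542]
ee_rot: [-3.135, -0.0, -0.825]
wrist_force: [-0.8, -0.3, -0.9]
finger_gap: 0.003
grasp_force: 0.0
t 15.33 tcpP [-47.1   2.4 254.2] z [ 0.01  0.   -1.  ] F_P [-0.3 -0.8 -0.9] j [ 0.78  0.4   0.17  0.   -1.34 -0.03] gap 0.0
209 #######+..................#######....................#######
211 ..################################...................#######
213 ..#################################.................+#######
215 ..################################+..................#######
217 ##################################..................########
```

```bash
python3 -m jog '[0,0,0,0,0.004,0.01,0,0,0,0,0,0.004,0.017,0,0,0,0,0,0.004,0.017,0]';  python3 -m jog '[0,0,0,0,0,0.008,0,0,0,0,0,0,0.013,0,0,0,0,0,0,0.013,0]'; python3 -c "
from h import *
state()"
```

```text
clock: 15.63
tcp_pos: [0.5608, 0.3302, 0.2485]
ee_rot: [-3.136, -0.0, -0.825]
wrist_force: [0.3, -0.7, -0.7]
finger_gap: 0.002
grasp_force: 0.0
clock: 15.88
tcp_pos: [0.5609, 0.3303, 0.2445]
ee_rot: [-3.136, -0.0, -0.825]
wrist_force: [-0.0, -0.0, -0.2]
finger_gap: 0.001
grasp_force: 0.0
t 15.88 tcpP [-47.2   1.2 244.5] z [ 0.  0. -1.] F_P [ 0.  -0.  -0.2] j [ 0.78  0.4   0.15  0.   -1.32 -0.03] gap 0.0
```

```bash
python3 -m jog '[0,0,0,0,0,0.01,0,0,0,0,0,0,0.02,0,0,0,0,0,0,0.02,0]';  python3 -m jog '[0,0,0,0,0,0.007,0,0,0,0,0,0,0.01,0,0,0,0,0,0,0.01,0]'; python3 -c "
from h import *
state();ball()"
```

```text
clock: 16.13
tcp_pos: [0.5612, 0.3304, 0.2387]
ee_rot: [-3.135, -0.0, -0.825]
wrist_force: [0.3, 0.1, 0.1]
finger_gap: -0.005
grasp_force: 0.0
clock: 16.38
tcp_pos: [0.5614, 0.3305, 0.2371]
ee_rot: [-3.134, -0.001, -0.824]
wrist_force: [-0.7, 0.9, 4.4]
finger_gap: -0.001
grasp_force: 2.0
t 16.38 tcpP [-47.    1.7 237.1] z [ 0.01  0.   -1.  ] F_P [-1.2  0.1  4.4] j [ 0.78  0.4   0.14  0.   -1.3  -0.03] gap -0.0
209 #######+..................#######....................#######
211 ..################################...................#######
213 ..#################################.................+#######
215 ..################################+..................#######
217 #################################+.................+########
```

Contact at TCP z ≈ 238, 4.4 N. Pressing fully and holding.

```bash
python3 -m jog '[0,0,0,0,0,0.012,0,0,0,0,0,0,0.024,0,0,0,0,0,0,0.036,0,0,0,0,0,0,0.036,0]';  python3 -c "
from h import *
state();ball()"; python3 -m jog '[0,0,0,0,0,0,0,0,0,0,0,0,0,0,0,0,0,0,0,0,0,0,0,0,0,0,0,0,0,0,0,0,0,0,0,0,0,0,0,0,0,0,0,0,0,0,0,0,0,0,0,0,0,0,0,0,0,0,0,0,0,0,0,0,0,0,0,0,0,0]';  python3 -c "
from h import *
state();ball()
im=vision.grab_frame('scene').astype(int).sum(2)//3;print(im[195:235,210])"
```

```text
clock: 16.77
tcp_pos: [0.5616, 0.3305, 0.2282]
ee_rot: [-3.132, -0.002, -0.824]
wrist_force: [-4.3, -0.9, 10.1]
finger_gap: 0.001
grasp_force: 5.3
t 16.77 tcpP [-46.9   1.8 228.2] z [ 0.01  0.01 -1.  ] F_P [-2.2 -3.8 10.1] j [ 0.78  0.41  0.12  0.   -1.28 -0.03] gap 0.0
209 #######..............................................#######
211 ##++##+..............................................#######
213 +++###+.............................................+#######
215 ######+.............................................+#######
217 ####+...............................................########
clock: 17.65
tcp_pos: [0.5616, 0.3305, 0.2282]
ee_rot: [-3.132, -0.001, -0.824]
wrist_force: [-2.9, -0.2, 9.9]
finger_gap: -0.0
grasp_force: 5.2
t 17.65 tcpP [-46.9   1.8 228.2] z [ 0.01  0.01 -1.  ] F_P [-1.8 -2.3  9.9] j [ 0.78  0.41  0.12  0.   -1.28 -0.03] gap -0.0
209 #######..............................................#######
211 ##++##+..............................................#######
213 ++++##+.............................................+#######
215 ######+.............................................+#######
217 ####+...............................................########
[ 78 123 129 134 129  99  90  95 106 120 130 153 143  63  41  42  43  43
  43  43  42  44  44  46  46  45  43  43  41  39  38  41  54  54  40  34
  58 103 162 212]
```

```bash
python3 -m jog '[0,0,0,0,0,-0.03,0,0,0,0,0,0,-0.13,0,0,0,0,0,0,-0.26,0,0,0,0,0,0,-0.36,0,0,0,0,-0.2,0,-0.4,0,0,0,0,-0.33,0,-0.4,0,0,0,0,-0.46,0,-0.4,0,0,0,0,-0.59,0,-0.4,0,0,0,0,-0.7,0,-0.4,0,0,0,0,-0.7,0,-0.4,0,0,0,0,-0.7,0,-0.4,0]';  python3 -c "
from h import *
import cv2
state()
a0=cv2.imread('pics/scene0.png')
b=vision.grab_frame('scene')[:,:,::-1]
print(a0[200:236,210].astype(int).sum(1)//3);print(b[200:236,210].astype(int).sum(1)//3)
t0=cv2.imread('pics/top0.png');t=vision.grab_frame('top')[:,:,::-1]
d=cv2.absdiff(t0,t).max(2);n,_,st,_=cv2.connectedComponentsWithStats((d>50).astype(np.uint8));print(st[st[:,4]>8][1:])
d=cv2.absdiff(a0,b).max(2);n,_,st,_=cv2.connectedComponentsWithStats((d>50).astype(np.uint8));print(st[st[:,4]>8][1:])
for n in('lever_grip','closed_cup','table_bottle','lid_top'):print(n,[(d['p'],d['pixel']) for d in finder.search_frame('top',n)],[(d['p'],d['pixel']) for d in finder.search_frame('scene',n)])
print('lid@nest',proj('scene',P2W(q,(0,0,.068))),'grip0',proj('top',P2W(q,(-.047,-.143,.284))))"
```

```text
clock: 18.67
tcp_pos: [0.4159, 0.486, 0.3439]
ee_rot: [-3.137, -0.0, -0.821]
wrist_force: [0.0, -0.6, -0.0]
finger_gap: 0.002
grasp_force: 0.0
t 18.67 tcpP [-260.     0.4  343.9] z [ 0.  0. -1.] F_P [ 0.4 -0.4 -0. ] j [ 1.12  0.35  0.32  0.   -1.53 -0.37] gap 0.0
[106 102  91 103 116 127 149 139  62  40  42  43  43  42  42  43  44  45
  44  45  44  43  41  41  39  38  37  37  74 132 162 165 157 182 187 184]
[106 103  92 103 118 128 149 141  64  40  43  44  43  43  42  43  44  44
  46  45  45  43  42  42  40  39  38  41  42  42  37  95 180 209 206 205]
[[  177   249    11     9    20]
 [    0   278   206   202 11646]
 [    0   378    41    40  1080]
 [    0   403    85    77  1959]
 [  292   411    12    12    63]
 [  333   425     5    12    44]
 [  308   436    24    14   112]
 [  306   444    22    14   117]
 [  336   447    20    27   173]
 [  265   449    20    14   134]
 [  323   451     7     3    12]
 [  339   462     7     8    15]
 [  208   472    36     8   204]]
[[   4    0   90   59 2786]
 [   0   31    9   24   90]
 [   0   53   22   43  433]
 [  12   56   11   14   69]

[... 302 characters left out ...]
 109]
 [ 154  411   21   14  102]
 [ 176  428   22   44  198]
 [   0  431   39   49  204]
 [ 189  432    6   10   19]
 [ 178  437    5   10   18]
 [ 168  445   24   35  263]
 [ 200  451    3    8   11]
 [  99  456    3    4    9]
 [ 193  468   12   12   66]
 [  99  473    9    7   33]
 [  43  475    3    5    9]]
lever_grip [(0.62, [222.9, 279.3]), (0.37, [425.7, 224.8])] [(0.55, [209.2, 216.2])]
closed_cup [(0.93, [319.7, 306.2])] [(0.73, [281.0, 340.3])]
table_bottle [(0.84, [425.7, 225.3])] [(0.86, [446.0, 323.5])]
lid_top [(0.57, [324.9, 166.6])] [(0.93, [245.8, 247.2]), (0.71, [229.9, 235.5]), (0.57, [381.4, 235.1])]
lid@nest [238.65074406 236.88049622] grip0 [231.57428139 289.79856246]
```

```bash
python3 -c "
from bench import r
print(r.hand_in())"
```

```text
the job is handed in; nothing more can be done
None
```

I handed the job in at about 19 s: the cup sits against the stop under the platen, the third notch held the lid by itself, and the plunger brought the lever fully up. The lever took two pushes (the first held only at the second notch), the lid being fully home was not measured, and the other cup and the bottle have not moved.

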